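Prove the emergency stop of a seed-tray conveyor

ROBOT

A 7-joint arm with a two-finger parallel gripper is mounted at the origin on the work surface. World frame = base frame: x ahead of the robot, y to its left, z up, the work surface at z = 0. Lengths are in m, angles in rad, forces in N, time in s.
With the tool pointing down it reaches from about 0.35 to 0.9 m from the base axis. Payload 7.2 kg.
Tool frame: the origin (TCP) lies at the very end of the fingers, on their centre line; the grasp point (between the pads) lies 19 mm behind it; z points along the fingers, x is the direction in which the jaws open and shut, and the axes are right-handed (so a half turn about z gives the same grasp; the last joint's range is limited). The gripper opens to 85 mm and grips with 20 to 120 N. Pads are 22 mm wide; open, the fingers measure 114 mm over their backs; the gripper's body (76 mm by 85 mm) begins 54 mm behind the grasp point. The pads swing forward as they close: fully open they stand 13 mm farther back than shut.
Start: joints at [-1.171, 0.411, -0.013, 1.596, 0.006, 1.134, -0.082], TCP at [0.282, 0.558, 0.231] pointing down, gripper open.
Joint ranges: [-2.95, 2.95], [-0.29, 1.99], [-1.47, 1.44], [0.14, 2.54], [-1.03, 4.17], [0.13, 1.85], [-2.86, 2.86]. Speed limits (rad/s): [2.39, 2.39, 3.01, 3.01, 3.14, 3.14, 3.14].

INTERFACE

Orientations are given as a unit quaternion [x, y, z, w].
In Python, from bench import sense, grab_frame, close_job, regions_of gives the robot as it stands.
- The arm moves only by the tool move_arm, never from a script. Its argument "moves" is a list of rows, each an object of numbers: "gripper": the opening in per cent of the stroke, from 0 (shut) to 100 (fully open); "dx", "dy", "dz": the shift along the tool's x, y, z in m; "yaw": the turn about the tool's z in degrees. In form: [{"gripper": .., "dx": .., "dy": .., "dz": .., "yaw": ..}, ...]. A call has 1 to 20 rows; each row is the pose to reach, as a shift and turn from the pose measured when the call began, along the tool's axes at that moment; what a row does not reach only later rows make up. A row lasts 1/12 s, in which the tool goes at most 41.7 mm and 7.16 degrees, less where a joint would pass 70% of its speed; a pose out of reach is approached as far as the arm can. A call with a gripper value outside its range is refused whole. The fingers move at their own pace and stop on an object; the grip force is fixed at half the most. Time passes only in rows, so rows that repeat a pose let the fingers close. It gives the time, the measured TCP pose, the force and the opening at its end, in the units of the state.
- sense(): the state, without advancing time (a new reading comes with each control period).
- grab_frame(name): name is "scene" or "top"; returns a dict with "color" (420x560x3 uint8, red, green, blue), "range_z" (420x560 float32, m along the optical axis (not along the pixel's ray), 0 where there is no reading), "intrinsics" (3x3 intrinsics, pixels), "R" (3x3) and "t" (3): a world point X has camera coordinates R X + t. Camera axes: x right, y down, z forward; pixel columns grow to the right and rows downward; lengths in m; the calibration is good to about 2 mm. A picture is of the moment at which its call begins.
- close_job(): hands the job in, once; it reports no verdict.
Trained networks look in the newest picture that a camera, given by its name, has taken for a name from the list of things; names that differ only in an ending like _2 or _b are one class to them, and where a whole thing is asked for, a point or a joint stands for the part that bears it (a point fixed in the world has none). Each returns a list of dicts, best first, with "p" (0 to 1); they miss things now and then, are a little off and sometimes report something else, mostly with a low value. They report only what shows in the picture. A call takes as long as a camera call.
- regions_of(target, camera): "mask" (420x560 bool, what is visible of it) and "point" ([column, row] in pixels, amid what is visible of it).
The state is a dict: "t": time; "joints": joint angles; "qd": joint speeds; "joint_torque": joint torques, N m; "eef_pos": TCP position; "eef_rot": TCP orientation; "ft_force": force on the tool from outside, world axes, zero at the start; "moment": the same for the moment, N m; "gripper_width": finger opening in m.
Only numpy, scipy, OpenCV 4.12 (cv2) and the standard library are available. Lean on these libraries where they do the work, as an engineer would, in place of code of your own. Each camera call takes 0.05 s, during which the arm holds its last target.

TASK

Before the morning's sowing, prove the tray conveyor's emergency stop: press the three-lobed mushroom button in until it latches down, then twist it clockwise, pushing it round with the fingertips and not gripping it, until the latch lets go and it springs back out to where it was. Leave the start button, the pot, the jar and the tin alone.

Things in the scene. Friction and masses are not known exactly. Their poses are not given: they have to be found in the camera images.
- station: the conveyor's control station, fixed to the bench: grey box 105 x 220 mm (x, y), top face 75 mm above the bench, on a steel foot plate 125 x 250 x 6 mm. Origin: centre of its underside, z up. On the flat top, along y: the mushroom stop button at y = -60 mm (around it only a steel collar 32 mm across, 5 mm high), the start button at y = +35 mm, a fixed selector switch at y = +82 mm, 23 mm high
- estop_top (a point): centre of the top of the mushroom stop button's head, on its vertical axis; moves and turns with the head; z up, x towards lobe_a. The head is a hub of radius 20 mm, slightly domed on top, with three finger lobes round it, 60 mm across in all; its flat underside is 20 mm below this point. This point is 34 mm above the box's top when the head is out, 28.5 mm when latched in
- lobe_a: one of the head's three finger lobes, all alike: upright, round, radius 11 mm, its axis 19 mm from the head's axis, tip 30 mm from it. Origin on the lobe's axis, half-way up its 16 mm high side, 12 mm below the top of the head; its upper end is about 3 mm below the top of the head. x points outward from the head's axis, z up. More than 15 N on one lobe counts as gripping or forcing it
- lobe_b: second lobe, like lobe_a, 120 degrees on from it anticlockwise seen from above
- lobe_c: third lobe, like lobe_a, 240 degrees on from it anticlockwise seen from above
- estop_press (a joint): how far the mushroom head is pushed in (m): 0 = out, 0.008 = against the stop. A spring resists with 9 N at the start and about 14 N near the stop, where it becomes rigid. Pressed past 0.006 it latches; let go, it then stays at about 0.0055
- estop_twist (a joint): turn of the mushroom head (rad), growing clockwise seen from above: 0 = rest, stop at 1.05. A spring turns it back (0.04 N m at 0, 0.12 N m at the stop: 2 to 5 N at a lobe). Latched in, it is let go at about 0.7 rad and springs out; left free, it then turns back to 0 by itself
- start_button (a joint): how far the start button is pushed in (m): 0 = out, 0.004 = fully in. It is a flat round button 25 mm across in a steel ring 36 mm across, about 8 mm above the box's top; not to be pressed
- pot: small terracotta-coloured plant pot, loose, standing open end up, 90 mm across the rim and 85 mm high; origin at the centre of its underside; leave alone
- jar: glass seed jar with a metal lid, loose, 68 mm across and 100 mm high; origin at the centre of its underside; leave alone
- tin: flat closed metal seed tin, loose, 47 x 72 mm (x, y) and 30 mm high; origin at the centre of its underside; leave alone

How it is judged:
By the outcome, as a careful person would: the job done as asked, in the order asked, and still so for the second after the job is handed in, with the robot touching nothing.
It also fails if it takes over 45 s, if anything falls off the work surface, if the arm or the gripper's body presses on something with over 40 N, if the wrist force passes 120 N, or if a joint passes its speed limit or range.

## Working session

There is one attempt and no reset: what is moved stays moved. The work goes in short steps, Python scripts to look and compute and a tool call to move; the robot and the scene stay as the last step left them, time stands still between calls to the robot, and variables do not carry over. Pictures are saved under pics/ and viewed, and the job is handed in when it is done.

Besides the shell and the picture viewer there is one more tool, called after "Emit:" in YAML: its name, and indented under it one key for each argument. move_arm: Moves the arm, as the interface text tells. Its arguments: {"type":"object","properties":{"moves":{"type":"array","items":{"type":"object","properties":{"gripper":{"type":"number"},"dx":{"type":"number"},"dy":{"type":"number"},"dz":{"type":"number"},"yaw":{"type":"number"}}}}},"required":["moves"]}

```bash
mkdir -p pics; ls; cat > h.py <<'E'
import numpy as np,cv2
from bench import sense,grab_frame,close_job,regions_of
def save(f,n): cv2.imwrite('pics/'+n,f['color'][:,:,::-1])
def cloud(f):
    z=f['range_z'];K=f['intrinsics'];v,u=np.mgrid[:z.shape[0],:z.shape[1]]
    c=np.stack([(u-K[0,2])*z/K[0,0],(v-K[1,2])*z/K[1,1],z],-1)
    return (c-f['t'])@f['R']
def proj(f,X):
    c=np.atleast_2d(X)@f['R'].T+f['t'];p=c@f['intrinsics'].T
    return p[:,:2]/p[:,2:]
E
python3 - <<'E'
from h import *
np.set_printoptions(precision=4,suppress=True)
s=sense();print(s)
for n in ('scene','top'):
    f=grab_frame(n);save(f,n+'0.png');P=cloud(f);print(n,-f['R'].T@f['t'],f['R'][2])
    for t in ('station','estop_top','lobe_a','start_button','pot','jar','tin'):
        for r in regions_of(t,n)[:4]:
            m=r['mask']&(f['range_z']>0)
            print(t,round(r['p'],2),r['point'],m.sum(),np.median(P[m],0) if m.any() else '', P[m].max(0) if m.any() else '')
E
```

```text
pics
{'t': 0.0, 'joints': array([-1.1712,  0.4119, -0.0128,  1.5971,  0.0056,  1.1343, -0.0822]), 'qd': array([-0.0004,  0.0006,  0.0004,  0.0003, -0.0007, -0.0005, -0.001 ]), 'joint_torque': array([ -0.    , -60.0615,   0.682 , -29.9405,   0.0138,   0.0105,
        -0.    ]), 'eef_pos': array([0.2816, 0.5574, 0.2304]), 'eef_rot': array([ 0.8517,  0.524 , -0.0007,  0.0005]), 'ft_force': array([ 0.2679, -0.6985,  0.6888]), 'moment': array([-0.0005, -0.0187, -0.0075]), 'gripper_width': 0.08544935886394578}
scene [0.9629 0.3479 0.8931] [-0.4536 -0.2737 -0.8481]
station 0.94 [256.8, 176.9] 4936 [ 0.4788 -0.0245  0.0725] [0.5569 0.094  0.1099]
station 0.58 [230.8, 212.5] 625 [ 0.5774 -0.0356  0.0282] [0.6041 0.0008 0.0328]
estop_top 0.54 [330.5, 173.3] 1314 [0.3582 0.1303 0.0489] [0.421  0.1762 0.0883]
estop_top 0.5 [225.8, 158.4] 308 [ 0.4813 -0.0922  0.1045] [ 0.5067 -0.075   0.1099]
lobe_a 0.63 [226.6, 165.9] 53 [ 0.5014 -0.0877  0.1025] [ 0.5067 -0.0819  0.1075]
lobe_a 0.57 [237.4, 155.1] 33 [ 0.4635 -0.0797  0.1035] [ 0.4717 -0.0755  0.1086]
pot 0.61 [328.8, 177.7] 1276 [0.3581 0.129
[... 358 characters left out ...]
196 0.0805 1.161 ] [ 0.1962 -0.0077 -0.9805]
station 0.61 [351.0, 239.5] 69 [ 0.4604 -0.0841  0.1042] [ 0.4696 -0.0766  0.1088]
station 0.6 [324.7, 245.9] 5761 [ 0.4483 -0.0348  0.0743] [0.5573 0.0928 0.1126]
station 0.5 [360.6, 235.7] 405 [ 0.4753 -0.0969  0.1056] [ 0.5029 -0.0766  0.1126]
estop_top 0.89 [360.6, 232.0] 372 [ 0.4757 -0.0962  0.1058] [ 0.5054 -0.0766  0.1126]
start_button 0.46 [316.9, 252.1] 76 [ 0.4416 -0.011   0.0837] [ 0.4525 -0.0009  0.088 ]
pot 0.64 [254.0, 281.3] 1329 [0.3782 0.1334 0.0081] [0.4179 0.1745 0.0906]
jar 0.56 [419.0, 213.7] 1056 [ 0.5277 -0.2349  0.0959] [ 0.5875 -0.2101  0.1051]
tin 0.7 [330.9, 199.8] 664 [ 0.5692 -0.0413  0.0291] [ 0.608  -0.0011  0.0367]
```

```bash
python3 - <<'E'
from h import *
for n,(u,v) in {'scene':(240,165),'top':(345,240)}.items():
    f=grab_frame(n);c=f['color'][v-60:v+60,u-80:u+80,::-1]
    cv2.imwrite(f'pics/{n}_crop.png',cv2.resize(c,None,fx=5,fy=5,interpolation=cv2.INTER_CUBIC))
E
```

```text
(no output)
```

View pics/scene_crop.png

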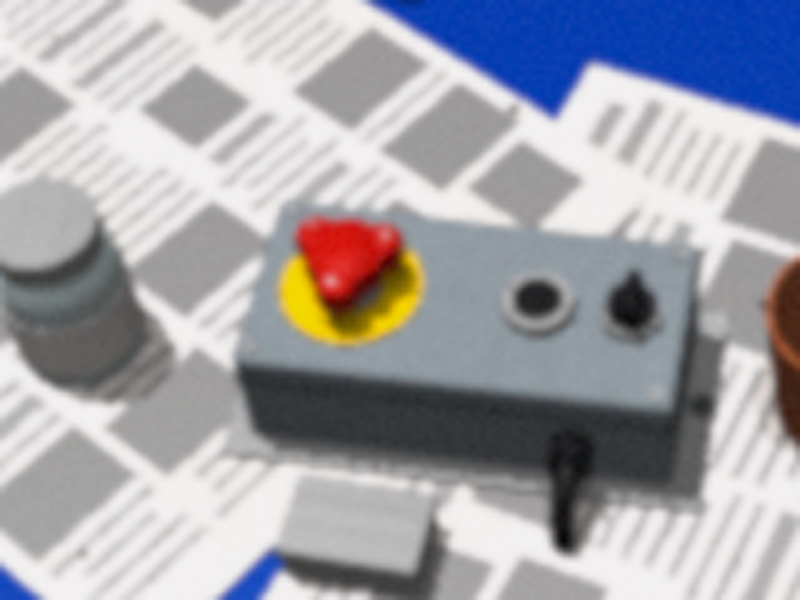

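View pics/top_crop.png

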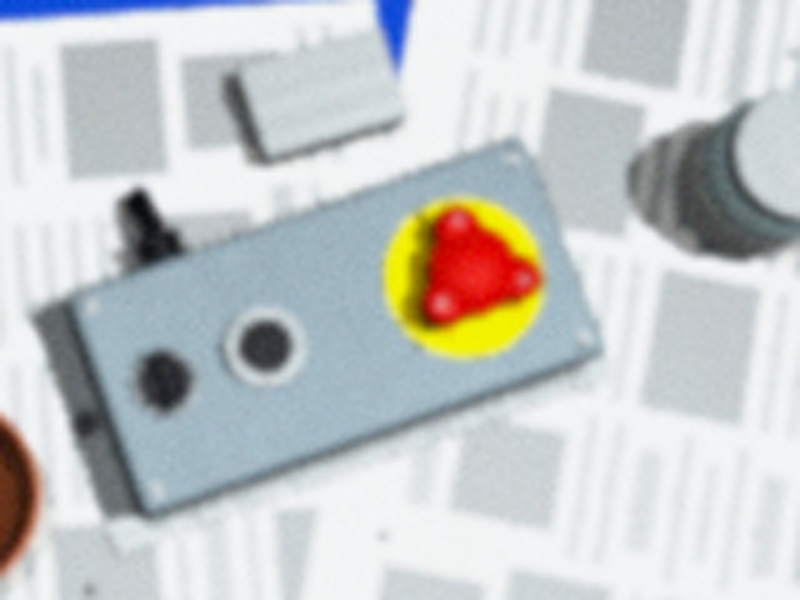

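View pics/top0.png

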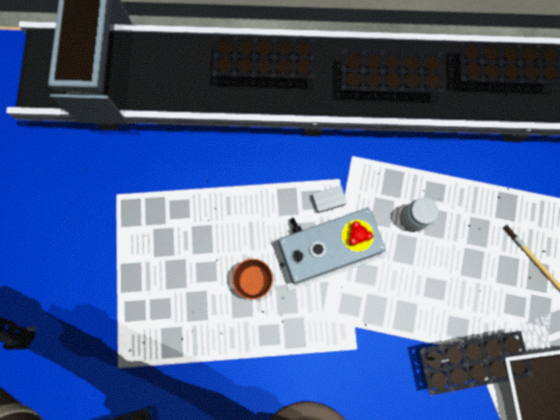

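The top picture shows the red head at about (360, 235), with the start button at (317, 249) and the selector at (298, 256). The jar is at (420, 214), the tin at (330, 200) and the pot at (253, 279). Next I'll fit the head's silhouette in both cameras.

```bash
cat > fit.py <<'E'
from h import *
from scipy.optimize import minimize
np.set_printoptions(precision=4,suppress=True)
UP=6
def red(f):
    c=cv2.resize(f['color'],None,fx=UP,fy=UP,interpolation=cv2.INTER_CUBIC).astype(int)
    return ((c[...,0]>90)&(c[...,1]<0.5*c[...,0])&(c[...,2]<0.5*c[...,0]))
a=np.linspace(0,2*np.pi,40)
def parts(x,y,th,ztop):
    out=[]
    for (cx,cy,r,z0,z1) in [(0,0,20,-.020,-.001)]+[(19*np.cos(k),19*np.sin(k),11,-.020,-.0035) for k in th+np.array([0,2.0944,4.1888])]:
        pts=[np.c_[x+(cx+r*np.cos(a))/1e3,y+(cy+r*np.sin(a))/1e3,np.full(40,ztop+z)] for z in (z0,z1)]
        out.append(np.vstack(pts))
    return out
def sil(f,p,shape):
    m=np.zeros(shape,np.uint8)
    for q in parts(*p):
        uv=(proj(f,q)+.5)*UP-.5
        cv2.fillConvexPoly(m,cv2.convexHull(np.round(uv*16).astype(np.int32)),1,shift=4)
    return m>0
def fit(frames,p0,zt=None):
    obs=[]
    for f in frames:
        r=red(f); g=sil(f,p0,r.shape); g=cv2.dilate(g.astype(np.uint8),np.ones((15*UP,)*2))>0
        obs.append(r&g)
    def cost(p,fs=range(len(frames))):
        q=(p[0],p[1],p[2]/20,p[3] if zt is None else zt)
        c=0
        for i in fs:
            s=sil(frames[i],q,obs[i].shape);c+=1-(s&obs[i]).sum()/(s|obs[i]).sum()
        return c
    best=None
    for th in np.linspace(0,2*np.pi/3,8,endpoint=False):
        x0=np.array([p0[0],p0[1],th*20,p0[3]])
        S=np.vstack([x0]+[x0+d for d in np.diag([.006,.006,5,.006])])
        r=minimize(cost,x0,method='Nelder-Mead',options=dict(initial_simplex=S,maxiter=150,xatol=1e-4,fatol=1e-4))
        if best is None or r.fun<best.fun: best=r
    b=best.x.copy();b[2]=np.degrees(b[2]/20)%120
    return b,best.fun
E
python3 - <<'E'
from fit import *
fs=[grab_frame('scene'),grab_frame('top')]
p0=(.478,-.094,0,.109)
print('both',*fit(fs,p0)); print('scene',*fit(fs[:1],p0,.109)); print('top',*fit(fs[1:],p0,.109))
for f in fs:
    P=cloud(f);m=(f['range_z']>0)&(abs(P[...,2]-.075)<.008)&(P[...,0]>.3)&(P[...,0]<.6)&(P[...,1]>-.17)&(P[...,1]<.11)
    n,l,st,ce=cv2.connectedComponentsWithStats(m.astype(np.uint8));k=1+np.argmax(st[1:,4]);Q=P[l==k]
    r=cv2.minAreaRect(Q[:,:2].astype(np.float32)*1000);print(r,np.median(Q[:,2]))
E
```

```text
both [ 0.4765 -0.1012 20.3726  0.1012] 0.48153311407621746
scene [ 0.4764 -0.1028 14.9889  0.1127] 0.3112244897959183
top [ 0.4779 -0.0989 19.6267  0.1184] 0.18414355628058732
((457.953369140625, -42.185089111328125), (109.19706726074219, 220.45974731445312), 20.953474044799805) 0.07393358066280224
((455.7685546875, -43.45538330078125), (104.95570373535156, 220.37803649902344), 20.951553344726562) 0.0747224835745095
```

```bash
cat >> h.py <<'E'
C=np.array([.478,-.099]); LA=np.radians(20.95)
from scipy.spatial.transform import Rotation as Ro
def togo(x,y,z,ang):
    "shift in tool axes and yaw to put TCP at x,y,z with tool x at world angle ang(deg)"
    s=sense();R=Ro.from_quat(s['eef_rot']).as_matrix()
    d=R.T@(np.array([x,y,z])-s['eef_pos']);cur=np.degrees(np.arctan2(R[1,0],R[0,0]))
    print('t',round(s['t'],2),'d mm',np.round(d*1e3,1),'yaw',round((cur-ang+180)%360-180,2),'cur',round(cur,2),'F',np.round(s['ft_force'],1),'w',s['gripper_width'],'j',np.round(s['joints'],2))
E
python3 -c "
from h import *
togo(*C,.16,20.95)"
```

```text
t 1.0 d mm [-497.8  471.3   71.3] yaw 42.25 cur 63.2 F [ 0.3  1.  -0.5] w 0.08535160611589267 j [-1.17  0.41 -0.01  1.6   0.01  1.13 -0.08]
```

Emit:
move_arm:
  moves:
    - {"gripper":0,"dx":-0.012,"dy":0.012,"dz":0,"yaw":1}
    - {"gripper":0,"dx":-0.037,"dy":0.035,"dz":0,"yaw":3}
    - {"gripper":0,"dx":-0.063,"dy":0.06,"dz":0,"yaw":5}
    - {"gripper":0,"dx":-0.09,"dy":0.085,"dz":0,"yaw":7}
    - {"gripper":0,"dx":-0.117,"dy":0.11,"dz":0,"yaw":9}
    - {"gripper":0,"dx":-0.144,"dy":0.136,"dz":0,"yaw":11}
    - {"gripper":0,"dx":-0.171,"dy":0.162,"dz":0,"yaw":13}
    - {"gripper":0,"dx":-0.198,"dy":0.188,"dz":0,"yaw":16}
    - {"gripper":0,"dx":-0.225,"dy":0.213,"dz":0,"yaw":18}
    - {"gripper":0,"dx":-0.252,"dy":0.239,"dz":0,"yaw":21}
    - {"gripper":0,"dx":-0.279,"dy":0.264,"dz":0,"yaw":23}
    - {"gripper":0,"dx":-0.306,"dy":0.29,"dz":0,"yaw":26}
    - {"gripper":0,"dx":-0.333,"dy":0.316,"dz":0,"yaw":28}
    - {"gripper":0,"dx":-0.36,"dy":0.341,"dz":0,"yaw":31}
    - {"gripper":0,"dx":-0.387,"dy":0.367,"dz":0,"yaw":33}
    - {"gripper":0,"dx":-0.414,"dy":0.392,"dz":0.01,"yaw":36}
    - {"gripper":0,"dx":-0.441,"dy":0.418,"dz":0.025,"yaw":38}
    - {"gripper":0,"dx":-0.466,"dy":0.442,"dz":0.04,"yaw":40}
    - {"gripper":0,"dx":-0.486,"dy":0.46,"dz":0.055,"yaw":42}
    - {"gripper":0,"dx":-0.497,"dy":0.47,"dz":0.07,"yaw":42.25}

```text
t: 2.67
eef_pos: [0.4779, -0.1014, 0.1611]
eef_rot: [0.984, 0.179, 0.001, 0.001]
ft_force: [0.6, -0.1, 0.6]
gripper_width: 0.0001
```

```bash
python3 -c "
from h import *
f=grab_frame('scene');g=grab_frame('top')
cv2.imwrite('pics/s1.png',cv2.resize(f['color'][60:240,130:370,::-1],None,fx=3,fy=3,interpolation=cv2.INTER_CUBIC))
cv2.imwrite('pics/t1.png',cv2.resize(g['color'][160:310,260:460,::-1],None,fx=3,fy=3,interpolation=cv2.INTER_CUBIC))
togo(*C,.115,20.95)"
```

```text
t 2.77 d mm [ 2.3 -0.8 44.6] yaw -0.26 cur 20.69 F [-0.7  0.1  0.7] w 0.00019113664256973175 j [-0.32  0.28  0.52  2.03 -0.17  0.88  0.65]
```

View pics/s1.png

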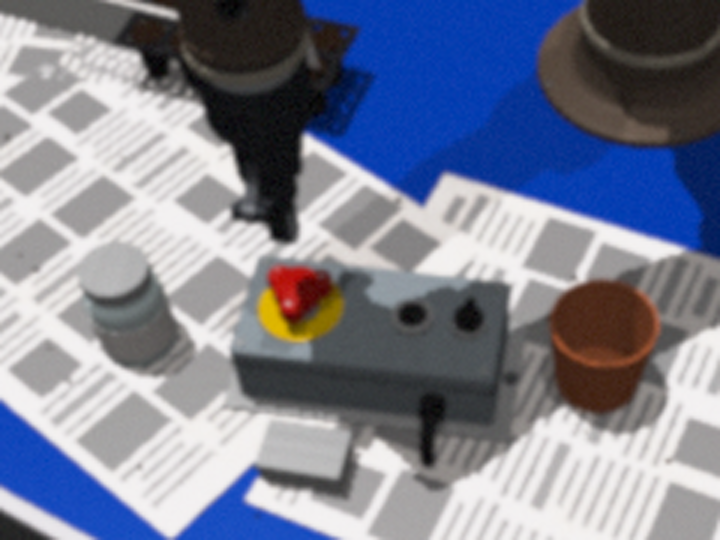

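View pics/t1.png

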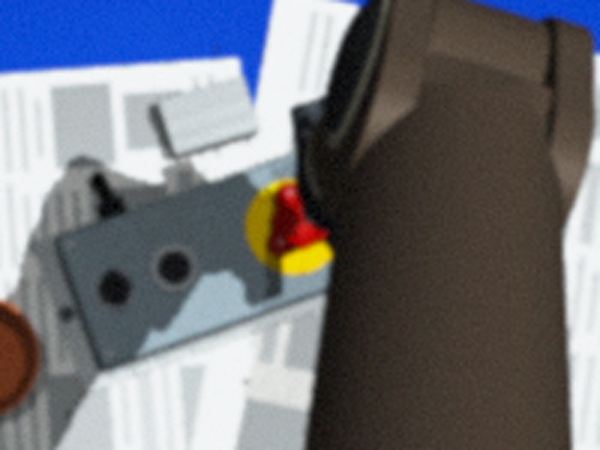

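The scene crop shows the shut fingers, tip at about (285, 238), directly above the red head at (297, 288). In the top view the arm hides part of the head. I'll descend in small steps and watch the force.

Emit:
move_arm:
  moves:
    - {"gripper":0,"dx":0.001,"dy":-0.0005,"dz":0.01,"yaw":0}
    - {"gripper":0,"dx":0.002,"dy":-0.001,"dz":0.025,"yaw":0}
    - {"gripper":0,"dx":0.002,"dy":-0.001,"dz":0.038,"yaw":0}
    - {"gripper":0,"dx":0.002,"dy":-0.001,"dz":0.043,"yaw":0}
    - {"gripper":0,"dx":0.002,"dy":-0.001,"dz":0.043,"yaw":0}
    - {"gripper":0,"dx":0.002,"dy":-0.001,"dz":0.043,"yaw":0}

```text
t: 3.27
eef_pos: [0.4778, -0.0982, 0.1169]
eef_rot: [0.984, 0.18, -0.001, 0.0]
ft_force: [0.2, -0.6, 0.1]
gripper_width: 0.0001
```

```bash
python3 -c "
from h import *
f=grab_frame('scene');print(proj(f,sense()['eef_pos']), proj(f,[*C,.109]))
cv2.imwrite('pics/s2.png',cv2.resize(f['color'][100:200,165:305,::-1],None,fx=5,fy=5,interpolation=cv2.INTER_CUBIC))
togo(*C,.1085,20.95)"
```

```text
[[228.05415651 151.21781727]] [[228.3009164  153.26433794]]
t 3.32 d mm [-0.3  0.5  8.7] yaw -0.21 cur 20.74 F [-0.7  0.5  0.2] w 0.00028206217499168317 j [-0.3   0.35  0.49  2.07 -0.23  0.78  0.69]
```

View pics/s2.png

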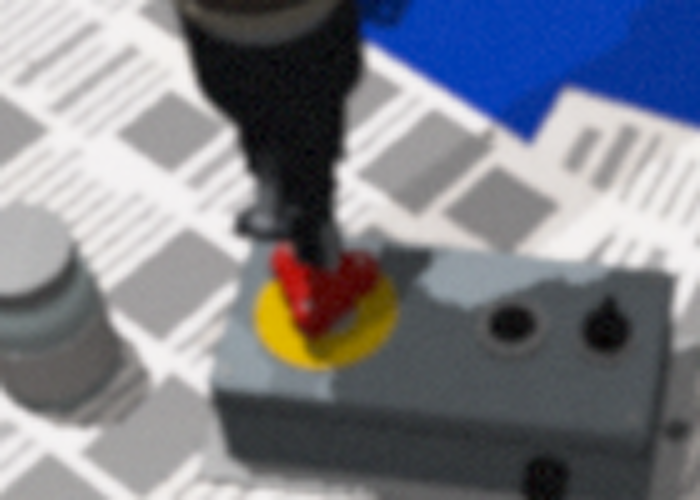

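The crop shows the fingertips at (318, 260), just above the middle of the head, with the three lobes around them. Pressing now.

Emit:
move_arm:
  moves:
    - {"gripper":0,"dx":0,"dy":0.0005,"dz":0.004,"yaw":0}
    - {"gripper":0,"dx":0,"dy":0.0005,"dz":0.007,"yaw":0}
    - {"gripper":0,"dx":0,"dy":0.0005,"dz":0.01,"yaw":0}
    - {"gripper":0,"dx":0,"dy":0.0005,"dz":0.01,"yaw":0}

```text
t: 3.65
eef_pos: [0.4788, -0.0988, 0.1075]
eef_rot: [0.984, 0.18, -0.0, 0.0]
ft_force: [-1.4, 1.1, 7.9]
gripper_width: -0.0001
```

Emit:
move_arm:
  moves:
    - {"gripper":0,"dx":0,"dy":0,"dz":0.0015,"yaw":0}
    - {"gripper":0,"dx":0,"dy":0,"dz":0.003,"yaw":0}
    - {"gripper":0,"dx":0,"dy":0,"dz":0.0045,"yaw":0}
    - {"gripper":0,"dx":0,"dy":0,"dz":0.0045,"yaw":0}

```text
t: 3.98
eef_pos: [0.479, -0.0988, 0.1035]
eef_rot: [0.984, 0.18, -0.0, 0.0]
ft_force: [-3.5, 1.6, 9.4]
gripper_width: 0.0001
```

Emit:
move_arm:
  moves:
    - {"gripper":0,"dx":0,"dy":0,"dz":0.001,"yaw":0}
    - {"gripper":0,"dx":0,"dy":0,"dz":0.002,"yaw":0}
    - {"gripper":0,"dx":0,"dy":0,"dz":0.002,"yaw":0}
    - {"gripper":0,"dx":0,"dy":0,"dz":0.002,"yaw":0}

```text
t: 4.32
eef_pos: [0.479, -0.0988, 0.1022]
eef_rot: [0.984, 0.18, 0.0, -0.0]
ft_force: [-4.0, 1.0, 11.2]
gripper_width: 0.0001
```

Emit:
move_arm:
  moves:
    - {"gripper":0,"dx":0,"dy":0,"dz":0.001,"yaw":0}
    - {"gripper":0,"dx":0,"dy":0,"dz":0.002,"yaw":0}
    - {"gripper":0,"dx":0,"dy":0,"dz":0.002,"yaw":0}
    - {"gripper":0,"dx":0,"dy":0,"dz":0.002,"yaw":0}

```text
t: 4.65
eef_pos: [0.4791, -0.0988, 0.1009]
eef_rot: [0.984, 0.18, 0.0, -0.0]
ft_force: [-3.5, 0.5, 12.3]
gripper_width: 0.0002
```

Emit:
move_arm:
  moves:
    - {"gripper":0,"dx":0,"dy":0,"dz":0.001,"yaw":0}
    - {"gripper":0,"dx":0,"dy":0,"dz":0.0015,"yaw":0}
    - {"gripper":0,"dx":0,"dy":0,"dz":0.0015,"yaw":0}

```text
t: 4.9
eef_pos: [0.4791, -0.0988, 0.1006]
eef_rot: [0.984, 0.18, 0.001, -0.001]
ft_force: [-5.9, 1.3, 17.6]
gripper_width: 0.0
```

The force rose from 12 to 18 N over 0.3 mm, so the head is on its stop. Lifting to check that it latched.

Emit:
move_arm:
  moves:
    - {"gripper":0,"dx":0,"dy":0,"dz":-0.003,"yaw":0}
    - {"gripper":0,"dx":0,"dy":0,"dz":-0.01,"yaw":0}
    - {"gripper":0,"dx":0,"dy":0,"dz":-0.025,"yaw":0}
    - {"gripper":0,"dx":0,"dy":0,"dz":-0.04,"yaw":0}
    - {"gripper":0,"dx":0,"dy":0,"dz":-0.05,"yaw":0}
    - {"gripper":0,"dx":0,"dy":0,"dz":-0.05,"yaw":0}

```text
t: 5.4
eef_pos: [0.4803, -0.0991, 0.1524]
eef_rot: [0.984, 0.179, 0.002, -0.001]
ft_force: [0.6, 0.9, 0.2]
gripper_width: 0.0002
```

```bash
python3 - <<'E'
from fit import *
f=grab_frame('scene')
cv2.imwrite('pics/s3.png',cv2.resize(f['color'][100:200,165:305,::-1],None,fx=5,fy=5,interpolation=cv2.INTER_CUBIC))
P=cloud(f);c=f['color'].astype(int);m=(c[...,0]>90)&(c[...,1]<.4*c[...,0])&(np.hypot(P[...,0]-C[0],P[...,1]-C[1])<.032)&(P[...,2]>.085)
print('red z pct',np.percentile(P[m][:,2],[50,80,90,95]),m.sum())
for zt in (.1035,.109): print(zt,*fit([f],(*C,0,zt),zt))
u=np.array([np.cos(LA),np.sin(LA)]);v=np.array([-u[1],u[0]])
p=C+.034*u+.031*v;print(p);togo(*p,.13,20.95)
E
```

```text
red z pct [0.1004 0.102  0.1028 0.1037] 147
0.1035 [ 0.4738 -0.1052 14.5778  0.1119] 0.5144499042225368
0.109 [ 0.4768 -0.1023 16.9692  0.1092] 0.5208744247205785
[ 0.4987 -0.0579]
t 5.45 d mm [ 32.1 -31.6  21.5] yaw -0.25 cur 20.7 F [ 0.1 -0.4 -0.6] w -3.6066622612774423e-05 j [-0.32  0.29  0.51  2.04 -0.19  0.86  0.66]
```

View pics/s3.png

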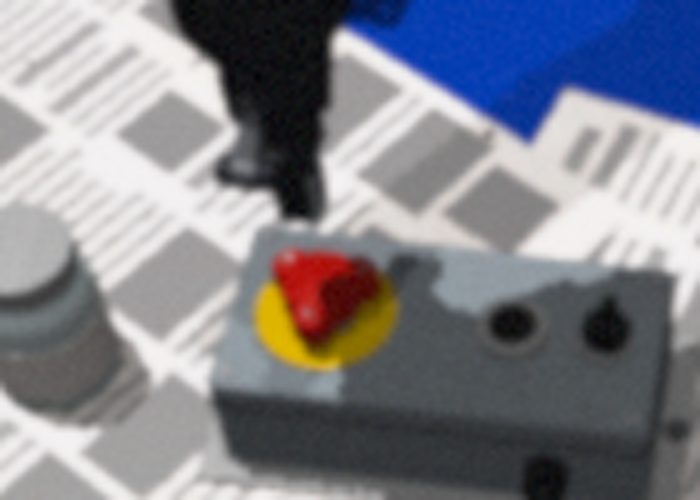

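The crop shows the head sitting lower, with red depth up to about 0.1037 m against 0.109 m before, so it latched. I'll move beside lobe_a on its anticlockwise side and go down.

Emit:
move_arm:
  moves:
    - {"gripper":0,"dx":0.01,"dy":-0.01,"dz":0,"yaw":0}
    - {"gripper":0,"dx":0.025,"dy":-0.025,"dz":0,"yaw":0}
    - {"gripper":0,"dx":0.032,"dy":-0.0316,"dz":0.008,"yaw":0}
    - {"gripper":0,"dx":0.032,"dy":-0.0316,"dz":0.0215,"yaw":0}
    - {"gripper":0,"dx":0.032,"dy":-0.0316,"dz":0.0215,"yaw":0}
    - {"gripper":0,"dx":0.032,"dy":-0.0316,"dz":0.0215,"yaw":0}

```text
t: 5.95
eef_pos: [0.4974, -0.0582, 0.1286]
eef_rot: [0.984, 0.18, 0.0, -0.001]
ft_force: [-0.2, 0.7, 1.1]
gripper_width: 0.0001
```

```bash
python3 - <<'E'
from h import *
f=grab_frame('scene');g=grab_frame('top')
cv2.imwrite('pics/s4.png',cv2.resize(f['color'][100:200,165:305,::-1],None,fx=5,fy=5,interpolation=cv2.INTER_CUBIC))
u=np.array([np.cos(LA),np.sin(LA)]);v=np.array([-u[1],u[0]])
p=C+.034*u+.031*v;print(p);togo(*p,.087,20.95)
# finger extents in lobe frame
P=cloud(f);q=P[...,:2]-C;X=q@u*1e3;Y=q@v*1e3
m=(f['range_z']>0)&(P[...,2]>.115)&(P[...,2]<.17)&(abs(X-34)<45)&(abs(Y-31)<45)
for a,b in((.115,.135),(.135,.15),(.15,.165)):
    k=m&(P[...,2]>a)&(P[...,2]<b)
    if k.sum(): print(a,k.sum(),np.percentile(X[k],[3,97]),np.percentile(Y[k],[3,97]))
E
```

```text
[ 0.49866821 -0.05789252]
t 6.05 d mm [ 0.5 -0.5 42.8] yaw -0.3 cur 20.65 F [-0.4 -0.6  0.7] w 2.0270141614591324e-05 j [-0.37  0.34  0.48  2.03 -0.22  0.82  0.6 ]
0.115 5 [34.44844716 40.220169  ] [39.18892791 43.58825088]
0.135 42 [27.35537296 47.55002819] [26.47123119 43.78419686]
0.15 15 [27.88166452 47.4231108 ] [33.9751516  43.72540419]
```

View pics/s4.png

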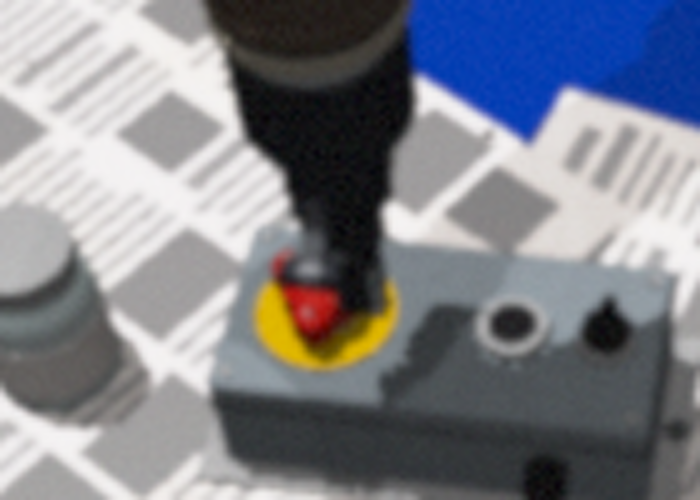

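```bash
python3 - <<'E'
from h import *
np.set_printoptions(precision=1,suppress=True,linewidth=200)
f=grab_frame('scene')
s=sense();R=Ro.from_quat(s['eef_rot']).as_matrix()
P=cloud(f);T=(P-s['eef_pos'])@R*1e3
c=f['color']
for r in range(136,168,2):
    print(r,[ (w,tuple(T[r,w].astype(int)),tuple(int(k) for k in c[r,w])) for w in range(218,246,4)])
cv2.imwrite('pics/s5.png',cv2.resize(f['color'][110:180,190:280,::-1],None,fx=8,fy=8,interpolation=cv2.INTER_NEAREST))
E
```

```text
136 [(218, (np.int64(-177), np.int64(109), np.int64(130)), (227, 224, 224)), (222, (np.int64(20), np.int64(15), np.int64(-103)), (53, 54, 54)), (226, (np.int64(36), np.int64(0), np.int64(-123)), (18, 21, 20)), (230, (np.int64(35), np.int64(-8), np.int64(-124)), (12, 17, 18)), (234, (np.int64(21), np.int64(-11), np.int64(-109)), (13, 14, 16)), (238, (np.int64(14), np.int64(-17), np.int64(-101)), (14, 14, 20)), (242, (np.int64(-11), np.int64(-18), np.int64(-73)), (70, 69, 70))]
138 [(218, (np.int64(-167), np.int64(106), np.int64(127)), (235, 233, 232)), (222, (np.int64(19), np.int64(16), np.int64(-95)), (100, 99, 100)), (226, (np.int64(35), np.int64(0), np.int64(-116)), (19, 23, 25)), (230, (np.int64(35), np.int64(-7), np.int64(-117)), (19, 16, 19)), (234, (np.int64(23), np.int64(-11), np.int64(-105)), (13, 19, 17)), (238, (np.int64(18), np.int64(-18), np.int64(-101)), (9, 13, 15)), (242, (np.int64(-7), np.int64(-18), np.int64(-71)), (72, 70, 71))]
140 [(218, (np.int64(-162), np.int64(105), np.int64(129)), (208, 205, 205)), (222, (np.int64(-160), np.int64(92), np.int64(126)), (164, 161
[... 5821 characters left out ...]
2), np.int64(33)), (118, 3, 0)), (234, (np.int64(-19), np.int64(15), np.int64(42)), (73, 44, 27)), (238, (np.int64(-28), np.int64(8), np.int64(52)), (116, 94, 0)), (242, (np.int64(-31), np.int64(0), np.int64(54)), (212, 175, 17))]
166 [(218, (np.int64(-17), np.int64(57), np.int64(55)), (221, 183, 0)), (222, (np.int64(-20), np.int64(48), np.int64(57)), (216, 174, 0)), (226, (np.int64(-3), np.int64(30), np.int64(32)), (109, 13, 12)), (230, (np.int64(-7), np.int64(22), np.int64(36)), (79, 20, 11)), (234, (np.int64(-24), np.int64(18), np.int64(56)), (89, 74, 21)), (238, (np.int64(-24), np.int64(8), np.int64(55)), (169, 137, 0)), (242, (np.int64(-24), np.int64(-2), np.int64(53)), (196, 164, 52))]
```

View pics/s5.png

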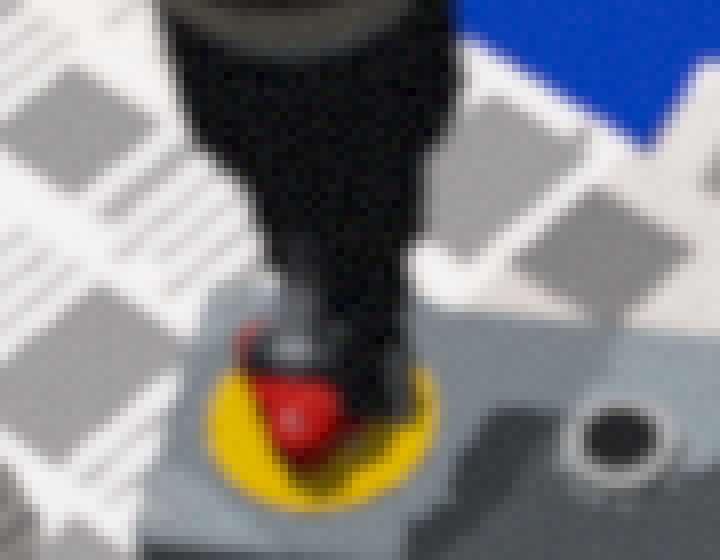

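The grey part in the picture is the knuckle, about 90 mm up the gripper and well clear. The fingertip spans roughly ±14 mm by ±12 mm. Going down.

Emit:
move_arm:
  moves:
    - {"gripper":0,"dx":0.001,"dy":-0.0005,"dz":0.01,"yaw":0}
    - {"gripper":0,"dx":0.001,"dy":-0.0005,"dz":0.022,"yaw":0}
    - {"gripper":0,"dx":0.001,"dy":-0.0005,"dz":0.034,"yaw":0}
    - {"gripper":0,"dx":0.001,"dy":-0.0005,"dz":0.042,"yaw":0}
    - {"gripper":0,"dx":0.001,"dy":-0.0005,"dz":0.042,"yaw":0}
    - {"gripper":0,"dx":0.001,"dy":-0.0005,"dz":0.042,"yaw":0}

```text
t: 6.6
eef_pos: [0.4992, -0.0579, 0.0878]
eef_rot: [0.984, 0.179, 0.001, -0.001]
ft_force: [0.1, 0.2, -0.2]
gripper_width: 0.0
```

```bash
cat > arc.py <<'E'
from h import *
import sys
# current pos in lobe frame & arc rows about C by given degrees, extra y advance
s=sense();R=Ro.from_quat(s['eef_rot']).as_matrix()
u=np.array([np.cos(LA),np.sin(LA)]);v=np.array([-u[1],u[0]])
q=s['eef_pos'][:2]-C;cur=np.degrees(np.arctan2(R[1,0],R[0,0]))
print('t',round(s['t'],2),'lobe-rest frame mm',np.round([q@u*1e3,q@v*1e3],1),'radius',round(np.hypot(*q)*1e3,1),'polar deg',round(np.degrees(np.arctan2(q[1],q[0])),1),'toolx',round(cur,1),'z',round(s['eef_pos'][2],4),'F tool',np.round(R.T@s['ft_force'],1))
def rows(r0,pol,tx,step,n):
    "targets: polar angle pol-k*step, tool x angle tx-k*step, radius r0 (m)"
    for k in range(1,n+1):
        a=np.radians(pol-k*step);p=np.r_[C+r0*np.array([np.cos(a),np.sin(a)]),s['eef_pos'][2]]
        d=R.T@(p-s['eef_pos']);print(k,'dx %.4f dy %.4f yaw %.1f'%(d[0],d[1],cur-(tx-k*step)))
if len(sys.argv)>1: rows(*map(float,sys.argv[1:5]),int(sys.argv[5]))
E
python3 arc.py
```

```text
t 6.6 lobe-rest frame mm [34.5 30.8] radius 46.2 polar deg 62.7 toolx 20.6 z 0.0878 F tool [ 0.2 -0.2  0.2]
```

Emit:
move_arm:
  moves:
    - {"gripper":0,"dx":0,"dy":0.003,"dz":0,"yaw":0}
    - {"gripper":0,"dx":0,"dy":0.006,"dz":0,"yaw":0}
    - {"gripper":0,"dx":0,"dy":0.008,"dz":0,"yaw":0}
    - {"gripper":0,"dx":0,"dy":0.008,"dz":0,"yaw":0}

```text
t: 6.93
eef_pos: [0.5025, -0.0662, 0.0883]
eef_rot: [0.984, 0.179, 0.002, -0.0]
ft_force: [0.5, 0.2, 0.1]
gripper_width: -0.0001
```

```bash
python3 arc.py .0415 54.6 20.95 2 24
```

```text
t 6.93 lobe-rest frame mm [34.6 21.9] radius 41.0 polar deg 53.3 toolx 20.6 z 0.0883 F tool [ 0.6  0.  -0.1]
1 dx 0.0007 dy 0.0001 yaw 1.6
2 dx 0.0014 dy 0.0014 yaw 3.6
3 dx 0.0021 dy 0.0026 yaw 5.6
4 dx 0.0028 dy 0.0039 yaw 7.6
5 dx 0.0034 dy 0.0052 yaw 9.6
6 dx 0.0040 dy 0.0066 yaw 11.6
7 dx 0.0045 dy 0.0079 yaw 13.6
8 dx 0.0050 dy 0.0093 yaw 15.6
9 dx 0.0054 dy 0.0107 yaw 17.6
10 dx 0.0058 dy 0.0121 yaw 19.6
11 dx 0.0061 dy 0.0135 yaw 21.6
12 dx 0.0064 dy 0.0149 yaw 23.6
13 dx 0.0066 dy 0.0163 yaw 25.6
14 dx 0.0068 dy 0.0178 yaw 27.6
15 dx 0.0069 dy 0.0192 yaw 29.6
16 dx 0.0070 dy 0.0207 yaw 31.6
17 dx 0.0070 dy 0.0221 yaw 33.6
18 dx 0.0070 dy 0.0236 yaw 35.6
19 dx 0.0069 dy 0.0250 yaw 37.6
20 dx 0.0068 dy 0.0264 yaw 39.6
21 dx 0.0066 dy 0.0279 yaw 41.6
22 dx 0.0064 dy 0.0293 yaw 43.6
23 dx 0.0061 dy 0.0307 yaw 45.6
24 dx 0.0058 dy 0.0321 yaw 47.6
```

Emit:
move_arm:
  moves:
    - {"gripper":0,"dx":0,"dy":0.0015,"dz":0,"yaw":0}
    - {"gripper":0,"dx":0,"dy":0.003,"dz":0,"yaw":0}
    - {"gripper":0,"dx":0,"dy":0.003,"dz":0,"yaw":0}

```text
t: 7.18
eef_pos: [0.5038, -0.0693, 0.0884]
eef_rot: [0.984, 0.178, 0.002, -0.0]
ft_force: [-0.1, -0.6, -0.2]
gripper_width: 0.0001
```

```bash
python3 arc.py
```

```text
t 7.18 lobe-rest frame mm [34.7 18.5] radius 39.3 polar deg 49.1 toolx 20.6 z 0.0884 F tool [-0.3  0.5  0.2]
```

```bash
python3 - <<'E'
from h import *
f=grab_frame('scene');g=grab_frame('top')
cv2.imwrite('pics/s6.png',cv2.resize(f['color'][120:190,190:280,::-1],None,fx=8,fy=8,interpolation=cv2.INTER_CUBIC))
cv2.imwrite('pics/t6.png',cv2.resize(g['color'][200:270,315:405,::-1],None,fx=8,fy=8,interpolation=cv2.INTER_CUBIC))
E
```

```text
(no output)
```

View pics/s6.png

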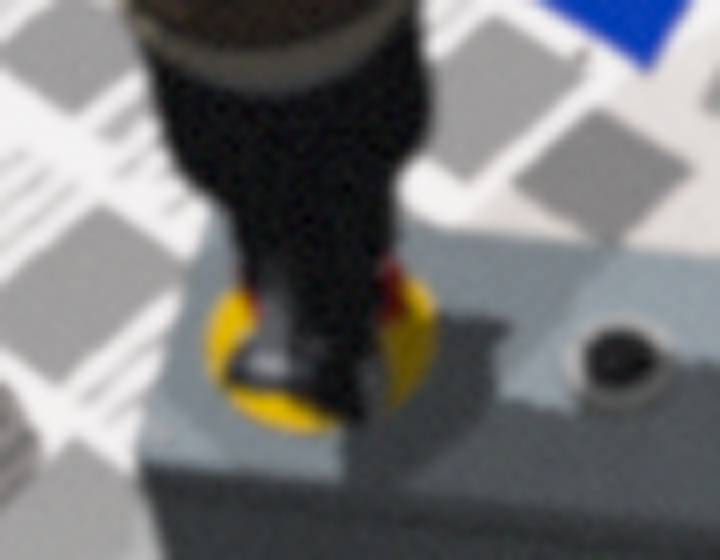

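View pics/t6.png

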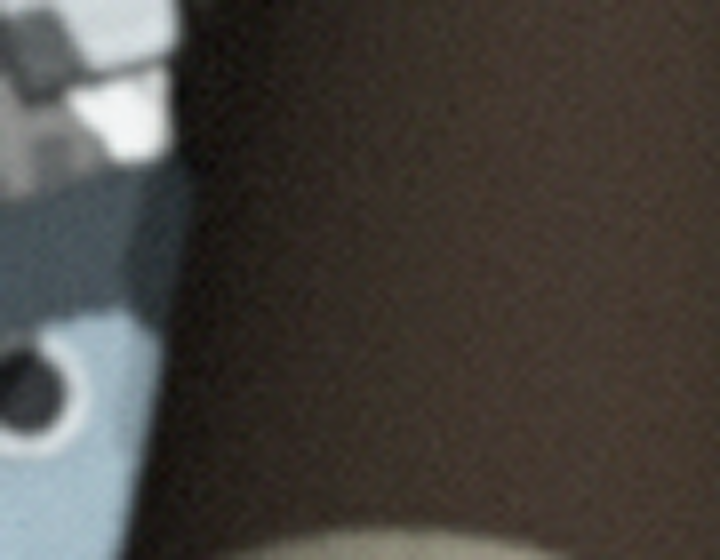

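Emit:
move_arm:
  moves:
    - {"gripper":0,"dx":-0.001,"dy":0.0015,"dz":0,"yaw":0}
    - {"gripper":0,"dx":-0.002,"dy":0.003,"dz":0,"yaw":0}
    - {"gripper":0,"dx":-0.002,"dy":0.003,"dz":0,"yaw":0}

```text
t: 7.53
eef_pos: [0.5033, -0.072, 0.0885]
eef_rot: [0.984, 0.179, 0.002, -0.001]
ft_force: [1.1, 2.3, -0.7]
gripper_width: -0.0001
```

```bash
python3 arc.py
```

```text
t 7.53 lobe-rest frame mm [33.3 16.2] radius 37.0 polar deg 46.9 toolx 20.6 z 0.0885 F tool [ 1.9 -1.8  0.7]
```

Contact: the force is equally outward and backward, so the tip is narrower than I assumed and sits too far out along the lobe. I'll back off, shift 5 mm inward and push again.

Emit:
move_arm:
  moves:
    - {"gripper":0,"dx":0,"dy":-0.003,"dz":0,"yaw":0}
    - {"gripper":0,"dx":0,"dy":-0.006,"dz":0,"yaw":0}
    - {"gripper":0,"dx":-0.003,"dy":-0.006,"dz":0,"yaw":0}
    - {"gripper":0,"dx":-0.006,"dy":-0.006,"dz":0,"yaw":0}
    - {"gripper":0,"dx":-0.006,"dy":-0.004,"dz":0,"yaw":0}
    - {"gripper":0,"dx":-0.006,"dy":-0.004,"dz":0,"yaw":0}

```text
t: 8.03
eef_pos: [0.4958, -0.0707, 0.0883]
eef_rot: [0.984, 0.179, 0.002, -0.001]
ft_force: [-1.2, 1.3, -0.4]
gripper_width: 0.0001
```

```bash
python3 arc.py
```

```text
t 8.03 lobe-rest frame mm [26.7 20.1] radius 33.4 polar deg 57.9 toolx 20.6 z 0.0883 F tool [-0.7 -1.7  0.4]
```

```bash
sed -i 's/^C=.*; LA/C=np.array([.4775,-.1005]); LA/' h.py; cat >> arc.py <<'E'
if len(sys.argv)==1:
    rows(np.hypot(*q),np.degrees(np.arctan2(q[1],q[0])),cur,2,26)
E
python3 arc.py
```

```text
t 8.03 lobe-rest frame mm [27.7 21.3] radius 35.0 polar deg 58.6 toolx 20.6 z 0.0883 F tool [-0.7 -1.7  0.4]
1 dx 0.0007 dy 0.0010 yaw 2.0
2 dx 0.0014 dy 0.0020 yaw 4.0
3 dx 0.0021 dy 0.0030 yaw 6.0
4 dx 0.0027 dy 0.0040 yaw 8.0
5 dx 0.0033 dy 0.0051 yaw 10.0
6 dx 0.0039 dy 0.0062 yaw 12.0
7 dx 0.0044 dy 0.0073 yaw 14.0
8 dx 0.0049 dy 0.0084 yaw 16.0
9 dx 0.0053 dy 0.0096 yaw 18.0
10 dx 0.0057 dy 0.0107 yaw 20.0
11 dx 0.0061 dy 0.0119 yaw 22.0
12 dx 0.0064 dy 0.0131 yaw 24.0
13 dx 0.0066 dy 0.0143 yaw 26.0
14 dx 0.0069 dy 0.0155 yaw 28.0
15 dx 0.0071 dy 0.0167 yaw 30.0
16 dx 0.0072 dy 0.0179 yaw 32.0
17 dx 0.0073 dy 0.0191 yaw 34.0
18 dx 0.0074 dy 0.0203 yaw 36.0
19 dx 0.0074 dy 0.0215 yaw 38.0
20 dx 0.0074 dy 0.0228 yaw 40.0
21 dx 0.0073 dy 0.0240 yaw 42.0
22 dx 0.0072 dy 0.0252 yaw 44.0
23 dx 0.0071 dy 0.0264 yaw 46.0
24 dx 0.0069 dy 0.0276 yaw 48.0
25 dx 0.0066 dy 0.0288 yaw 50.0
26 dx 0.0064 dy 0.0300 yaw 52.0
```

Emit:
move_arm:
  moves:
    - {"gripper":0,"dx":0.0007,"dy":0.001,"dz":0,"yaw":2}
    - {"gripper":0,"dx":0.0014,"dy":0.002,"dz":0,"yaw":4}
    - {"gripper":0,"dx":0.0021,"dy":0.003,"dz":0,"yaw":6}
    - {"gripper":0,"dx":0.0027,"dy":0.004,"dz":0,"yaw":8}
    - {"gripper":0,"dx":0.0033,"dy":0.0051,"dz":0,"yaw":10}
    - {"gripper":0,"dx":0.0039,"dy":0.0062,"dz":0,"yaw":12}
    - {"gripper":0,"dx":0.0039,"dy":0.0062,"dz":0,"yaw":12}

```text
t: 8.62
eef_pos: [0.5014, -0.0748, 0.0883]
eef_rot: [0.997, 0.074, 0.002, -0.001]
ft_force: [-0.8, 2.2, 0.7]
gripper_width: -0.0
```

```bash
python3 arc.py; python3 - <<'E'
from h import *
f=grab_frame('scene')
cv2.imwrite('pics/s7.png',cv2.resize(f['color'][120:190,190:280,::-1],None,fx=8,fy=8,interpolation=cv2.INTER_CUBIC))
E
```

```text
t 8.62 lobe-rest frame mm [31.5 15.5] radius 35.1 polar deg 47.1 toolx 8.5 z 0.0883 F tool [-0.4 -2.3 -0.7]
1 dx 0.0007 dy 0.0010 yaw 2.0
2 dx 0.0015 dy 0.0020 yaw 4.0
3 dx 0.0021 dy 0.0030 yaw 6.0
4 dx 0.0028 dy 0.0040 yaw 8.0
5 dx 0.0034 dy 0.0051 yaw 10.0
6 dx 0.0040 dy 0.0062 yaw 12.0
7 dx 0.0045 dy 0.0073 yaw 14.0
8 dx 0.0050 dy 0.0084 yaw 16.0
9 dx 0.0054 dy 0.0096 yaw 18.0
10 dx 0.0058 dy 0.0107 yaw 20.0
11 dx 0.0062 dy 0.0119 yaw 22.0
12 dx 0.0065 dy 0.0131 yaw 24.0
13 dx 0.0068 dy 0.0142 yaw 26.0
14 dx 0.0071 dy 0.0154 yaw 28.0
15 dx 0.0073 dy 0.0167 yaw 30.0
16 dx 0.0074 dy 0.0179 yaw 32.0
17 dx 0.0076 dy 0.0191 yaw 34.0
18 dx 0.0076 dy 0.0203 yaw 36.0
19 dx 0.0077 dy 0.0215 yaw 38.0
20 dx 0.0077 dy 0.0228 yaw 40.0
21 dx 0.0076 dy 0.0240 yaw 42.0
22 dx 0.0075 dy 0.0252 yaw 44.0
23 dx 0.0074 dy 0.0264 yaw 46.0
24 dx 0.0072 dy 0.0276 yaw 48.0
25 dx 0.0070 dy 0.0288 yaw 50.0
26 dx 0.0067 dy 0.0300 yaw 52.0
```

View pics/s7.png

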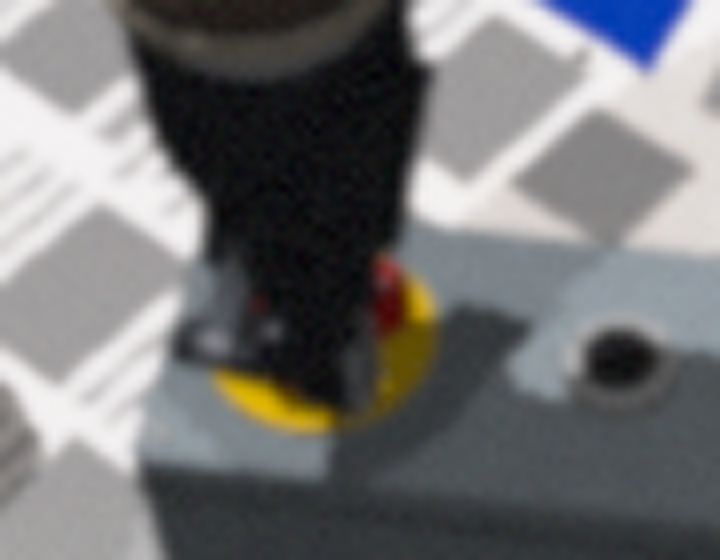

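The push is purely tangential at 2.3 N and the tool is following the arc. Continuing to about 48° in total.

Emit:
move_arm:
  moves:
    - {"gripper":0,"dx":0.0007,"dy":0.001,"dz":0,"yaw":2}
    - {"gripper":0,"dx":0.0015,"dy":0.002,"dz":0,"yaw":4}
    - {"gripper":0,"dx":0.0021,"dy":0.003,"dz":0,"yaw":6}
    - {"gripper":0,"dx":0.0028,"dy":0.004,"dz":0,"yaw":8}
    - {"gripper":0,"dx":0.0034,"dy":0.0051,"dz":0,"yaw":10}
    - {"gripper":0,"dx":0.004,"dy":0.0062,"dz":0,"yaw":12}
    - {"gripper":0,"dx":0.0045,"dy":0.0073,"dz":0,"yaw":14}
    - {"gripper":0,"dx":0.005,"dy":0.0084,"dz":0,"yaw":16}
    - {"gripper":0,"dx":0.0054,"dy":0.0096,"dz":0,"yaw":18}
    - {"gripper":0,"dx":0.0058,"dy":0.0107,"dz":0,"yaw":20}
    - {"gripper":0,"dx":0.0062,"dy":0.0119,"dz":0,"yaw":22}
    - {"gripper":0,"dx":0.0065,"dy":0.0131,"dz":0,"yaw":24}
    - {"gripper":0,"dx":0.0068,"dy":0.0142,"dz":0,"yaw":26}
    - {"gripper":0,"dx":0.0071,"dy":0.0154,"dz":0,"yaw":28}
    - {"gripper":0,"dx":0.0073,"dy":0.0167,"dz":0,"yaw":30}
    - {"gripper":0,"dx":0.0074,"dy":0.0179,"dz":0,"yaw":32}
    - {"gripper":0,"dx":0.0074,"dy":0.0179,"dz":0,"yaw":32}

```text
t: 10.08
eef_pos: [0.5121, -0.0906, 0.0884]
eef_rot: [0.979, -0.203, 0.002, -0.002]
ft_force: [1.9, 5.7, -0.3]
gripper_width: 0.0002
```

```bash
python3 arc.py|head -8; python3 - <<'E'
from h import *
f=grab_frame('scene')
cv2.imwrite('pics/s8.png',cv2.resize(f['color'][120:190,190:280,::-1],None,fx=8,fy=8,interpolation=cv2.INTER_CUBIC))
P=cloud(f);c=f['color'].astype(int);m=(c[...,0]>90)&(c[...,1]<.4*c[...,0])&(np.hypot(P[...,0]-C[0],P[...,1]-C[1])<.034)&(P[...,2]>.085)
print('red z pct',np.percentile(P[m][:,2],[50,80,90,95]),m.sum())
E
```

```text
t 10.08 lobe-rest frame mm [35.8 -3.1] radius 36.0 polar deg 16.0 toolx -23.4 z 0.0884 F tool [-0.5 -6.   0.3]
1 dx 0.0008 dy 0.0010 yaw 2.0
2 dx 0.0015 dy 0.0020 yaw 4.0
3 dx 0.0022 dy 0.0030 yaw 6.0
4 dx 0.0029 dy 0.0041 yaw 8.0
5 dx 0.0035 dy 0.0052 yaw 10.0
6 dx 0.0041 dy 0.0063 yaw 12.0
7 dx 0.0047 dy 0.0074 yaw 14.0
red z pct [0.10491676 0.10755187 0.10831804 0.12760464] 22
```

View pics/s8.png

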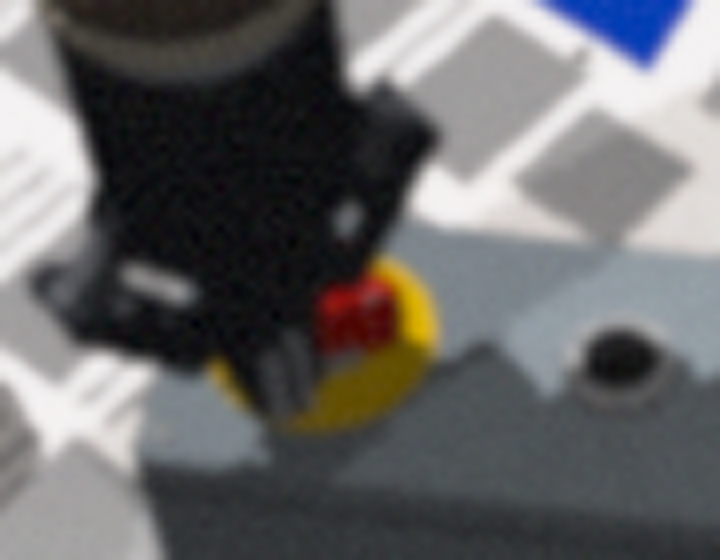

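The crop shows the head turned (red at (355, 310)), and the red depth is up to about 0.108 m, so it has probably let go. I'll add 6° for certainty, still short of the 60° stop.

Emit:
move_arm:
  moves:
    - {"gripper":0,"dx":0.0008,"dy":0.001,"dz":0,"yaw":2}
    - {"gripper":0,"dx":0.0015,"dy":0.002,"dz":0,"yaw":4}
    - {"gripper":0,"dx":0.0022,"dy":0.003,"dz":0,"yaw":6}
    - {"gripper":0,"dx":0.0022,"dy":0.003,"dz":0,"yaw":6}

```text
t: 10.47
eef_pos: [0.513, -0.094, 0.0884]
eef_rot: [0.967, -0.253, 0.001, -0.002]
ft_force: [0.2, 4.7, -0.1]
gripper_width: -0.0003
```

```bash
python3 - <<'E'
from h import *
f=grab_frame('scene')
P=cloud(f);c=f['color'].astype(int);m=(c[...,0]>90)&(c[...,1]<.4*c[...,0])&(np.hypot(P[...,0]-C[0],P[...,1]-C[1])<.034)&(P[...,2]>.085)&(P[...,2]<.115)
print('red z pct',np.percentile(P[m][:,2],[50,80,90,95]),m.sum())
E
sed -i 's/cur,2,26/cur,float(__import__("os").environ.get("ST","2")),20/' arc.py; ST=-3 python3 arc.py
```

```text
red z pct [0.1039105  0.10571584 0.10611229 0.10642957] 16
t 10.52 lobe-rest frame mm [35.5 -6.5] radius 36.1 polar deg 10.5 toolx -29.2 z 0.0884 F tool [-1.4 -4.9 -0.7]
1 dx -0.0012 dy -0.0014 yaw -3.0
2 dx -0.0026 dy -0.0028 yaw -6.0
3 dx -0.0039 dy -0.0041 yaw -9.0
4 dx -0.0054 dy -0.0053 yaw -12.0
5 dx -0.0069 dy -0.0064 yaw -15.0
6 dx -0.0085 dy -0.0074 yaw -18.0
7 dx -0.0101 dy -0.0084 yaw -21.0
8 dx -0.0118 dy -0.0093 yaw -24.0
9 dx -0.0135 dy -0.0101 yaw -27.0
10 dx -0.0153 dy -0.0108 yaw -30.0
11 dx -0.0170 dy -0.0114 yaw -33.0
12 dx -0.0189 dy -0.0119 yaw -36.0
13 dx -0.0207 dy -0.0123 yaw -39.0
14 dx -0.0226 dy -0.0126 yaw -42.0
15 dx -0.0244 dy -0.0129 yaw -45.0
16 dx -0.0263 dy -0.0130 yaw -48.0
17 dx -0.0282 dy -0.0130 yaw -51.0
18 dx -0.0301 dy -0.0129 yaw -54.0
19 dx -0.0320 dy -0.0128 yaw -57.0
20 dx -0.0339 dy -0.0125 yaw -60.0
```

Now I'll follow the head back anticlockwise and leave the lobe behind.

Emit:
move_arm:
  moves:
    - {"gripper":0,"dx":-0.0012,"dy":-0.0014,"dz":0,"yaw":-3}
    - {"gripper":0,"dx":-0.0026,"dy":-0.0028,"dz":0,"yaw":-6}
    - {"gripper":0,"dx":-0.0039,"dy":-0.0041,"dz":0,"yaw":-9}
    - {"gripper":0,"dx":-0.0054,"dy":-0.0053,"dz":0,"yaw":-12}
    - {"gripper":0,"dx":-0.0069,"dy":-0.0064,"dz":0,"yaw":-15}
    - {"gripper":0,"dx":-0.0085,"dy":-0.0074,"dz":0,"yaw":-18}
    - {"gripper":0,"dx":-0.0101,"dy":-0.0084,"dz":0,"yaw":-21}
    - {"gripper":0,"dx":-0.0118,"dy":-0.0093,"dz":0,"yaw":-24}
    - {"gripper":0,"dx":-0.0135,"dy":-0.0101,"dz":0,"yaw":-27}
    - {"gripper":0,"dx":-0.0153,"dy":-0.0108,"dz":0,"yaw":-30}
    - {"gripper":0,"dx":-0.017,"dy":-0.0114,"dz":0,"yaw":-33}
    - {"gripper":0,"dx":-0.0189,"dy":-0.0119,"dz":0,"yaw":-36}
    - {"gripper":0,"dx":-0.0207,"dy":-0.0123,"dz":0,"yaw":-39}
    - {"gripper":0,"dx":-0.0226,"dy":-0.0126,"dz":0,"yaw":-42}
    - {"gripper":0,"dx":-0.0244,"dy":-0.0129,"dz":0,"yaw":-45}
    - {"gripper":0,"dx":-0.0263,"dy":-0.013,"dz":0,"yaw":-48}
    - {"gripper":0,"dx":-0.0282,"dy":-0.013,"dz":0,"yaw":-51}
    - {"gripper":0,"dx":-0.0301,"dy":-0.0129,"dz":0,"yaw":-54}
    - {"gripper":0,"dx":-0.0311,"dy":-0.0145,"dz":0,"yaw":-55}
    - {"gripper":0,"dx":-0.031,"dy":-0.018,"dz":0,"yaw":-55}

```text
t: 12.18
eef_pos: [0.4943, -0.0641, 0.0884]
eef_rot: [0.975, 0.223, 0.002, -0.001]
ft_force: [-0.8, -0.3, 0.5]
gripper_width: 0.0001
```

```bash
python3 arc.py|head -1
```

```text
t 12.18 lobe-rest frame mm [28.7 28. ] radius 40.1 polar deg 65.2 toolx 25.8 z 0.0884 F tool [-0.8 -0.  -0.5]
```

Free of contact. Lifting and clearing the view.

Emit:
move_arm:
  moves:
    - {"gripper":0,"dx":0.003,"dy":-0.002,"dz":-0.005,"yaw":0}
    - {"gripper":0,"dx":0.004,"dy":-0.003,"dz":-0.02,"yaw":0}
    - {"gripper":0,"dx":0.004,"dy":-0.003,"dz":-0.045,"yaw":0}
    - {"gripper":0,"dx":0.004,"dy":-0.003,"dz":-0.075,"yaw":0}
    - {"gripper":0,"dx":0.004,"dy":-0.003,"dz":-0.105,"yaw":0}
    - {"gripper":0,"dx":0.004,"dy":-0.02,"dz":-0.13,"yaw":0}
    - {"gripper":0,"dx":0.004,"dy":-0.05,"dz":-0.14,"yaw":0}
    - {"gripper":0,"dx":0.004,"dy":-0.085,"dz":-0.14,"yaw":0}
    - {"gripper":0,"dx":0.004,"dy":-0.12,"dz":-0.14,"yaw":0}
    - {"gripper":0,"dx":0.004,"dy":-0.155,"dz":-0.14,"yaw":0}
    - {"gripper":0,"dx":0.004,"dy":-0.19,"dz":-0.14,"yaw":0}
    - {"gripper":0,"dx":0.004,"dy":-0.22,"dz":-0.14,"yaw":0}
    - {"gripper":0,"dx":0.004,"dy":-0.24,"dz":-0.14,"yaw":0}
    - {"gripper":0,"dx":0.004,"dy":-0.25,"dz":-0.14,"yaw":0}

```text
t: 13.35
eef_pos: [0.3875, 0.1651, 0.2291]
eef_rot: [0.975, 0.224, 0.002, -0.001]
ft_force: [0.2, -0.1, -0.3]
gripper_width: -0.0002
```

```bash
cat > look.py <<'E'
from fit import *
import sys
f=grab_frame('scene');g=grab_frame('top');n=sys.argv[1]
cv2.imwrite(f'pics/s{n}.png',cv2.resize(f['color'][60:240,130:370,::-1],None,fx=3,fy=3,interpolation=cv2.INTER_CUBIC))
cv2.imwrite(f'pics/t{n}.png',cv2.resize(g['color'][160:310,230:460,::-1],None,fx=3,fy=3,interpolation=cv2.INTER_CUBIC))
for h in (f,g):
    P=cloud(h);c=h['color'].astype(int);m=(c[...,0]>90)&(c[...,1]<.4*c[...,0])&(np.hypot(P[...,0]-C[0],P[...,1]-C[1])<.034)&(P[...,2]>.085)&(P[...,2]<.115)
    print('red z pct',np.percentile(P[m][:,2],[50,80,90,95]) if m.any() else '',m.sum())
    try: print(*fit([h],(*C,0,.109),.109))
    except Exception as e: print(e)
print(sense()['eef_pos'],sense()['ft_force'],sense()['t'])
E
python3 look.py 9
```

```text
red z pct [0.1052 0.1068 0.1077 0.1087] 216
[ 0.4743 -0.1032 17.0444  0.1301] 0.3087193011373002
red z pct [0.1065 0.1085 0.1096 0.1102] 320
[ 0.4779 -0.0993 19.4972  0.1122] 0.18380529818608904
[0.3881 0.164  0.229 ] [ 0.1163 -0.6208  0.4634] 13.45
```

View pics/s9.png

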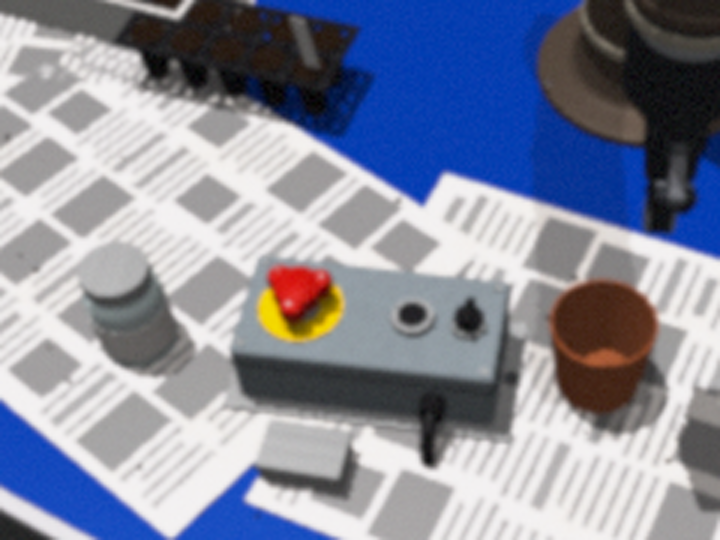

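View pics/t9.png

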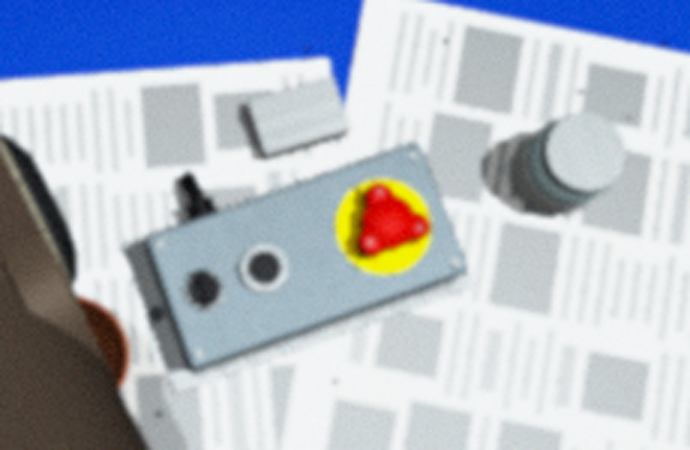

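Both views show the head back out (red top at about 0.109 m) and turned back to 19.5°, against 19.6° at the start. Nothing else has moved and the arm is clear, so I'm handing in.

```bash
python3 -c "
from h import *
print(close_job())"
```

```text
the job is handed in; nothing more can be done
None
```

I proved the emergency stop in the order asked and handed the job in at about 13.5 s, with the arm well clear.

- **Press:** I pushed the head straight down with the shut fingertips until it hit its stop (17.6 N). After lifting, the red top read about 5 mm lower, so it had latched.
- **Twist:** I pushed lobe_a clockwise with the fingertips to about 50°, without gripping it. The force readings between moves were never above about 6 N. The latch let go, I followed the head back, and it turned to rest by itself.
- **Last checks:** In the top camera the head's top is back at about 0.109 m and its angle is 19.5°, against 19.6° before. The last force reading was under 1 N, which is noise. The start button, jar and tin look undisturbed in both views. The pot was partly hidden from above but stood in place in the scene view.
- **What disagreed:**
  - The two cameras put the head's centre 4–5 mm apart, more than the stated 2 mm calibration.
  - My first push position was too far out along the lobe. I touched it lightly (about 3 N), backed off and moved 6–7 mm inward before twisting.
  - At the end of the twist the head was mostly hidden, so I confirmed the release only after lifting away.

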